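# Lay a standing multimeter back onto its instrument rest

### The arm

A 7-joint arm with a two-finger parallel gripper is mounted at the origin on a cart in front of the work surface, level with it; the furniture and walls round the work are solid. World frame = base frame: x ahead of the robot, y to its left, z up, the work surface at z = 0. Lengths are in m, angles in rad, forces in N, time in s.
With the tool pointing down it reaches from about 0.425 to 1.025 m from the base axis. Payload 3.6 kg.
Tool frame: the origin (TCP) lies at the very end of the fingers, on their centre line; the grasp point (between the pads) lies grip_depth behind it (grip_depth is the distance from the TCP to the grasp point, in m); z points along the fingers, y is the line along which they close (so a half turn about z gives the same grasp; the last joint's range is limited). The gripper opens to 85 mm and grips with 20 to 120 N. Pads are 22 mm wide; open, the fingers measure 114 mm over their backs; the gripper's body (76 mm by 85 mm) begins 54 mm behind the grasp point. The pads swing forward as they close: fully open they stand 13 mm farther back than shut.
Start: joints at [-1.204, 0.591, 0.048, 1.609, -0.033, 0.943, -0.034], TCP at [0.322, 0.649, 0.231] pointing down, gripper open.
Joint ranges: [-2.69, 2.69], [-0.47, 2.24], [-1.27, 1.36], [0.19, 2.51], [-1.53, 4.68], [0.08, 2.07], [-3.09, 3.09]. Speed limits (rad/s): [2.57, 2.57, 3.14, 3.14, 3.14, 3.14, 3.14].

### API

Orientations are given as a unit quaternion [x, y, z, w].
In Python, from bench import * gives the robot as it stands.
- The arm moves only by the tool servo_tool, never from a script. Its argument "plan" is a list of rows, each a list of 4 numbers: the shift along the tool's x, y, z in mm, then the turn about the tool's z in rad. A call has 1 to 20 rows; each row is the pose to reach, as a shift and turn from the pose commanded when the call began, along the tool's axes at that moment; what a row does not reach only later rows make up. A row lasts 1/12 s, in which the tool goes at most 41.7 mm and 7.16 degrees, less where a joint would pass 70% of its speed; a pose out of reach is approached as far as the arm can. A call with a gripper value outside its range is refused whole. "jaw" is the closure, from -1 (fully open) to 1 (shut), so that 0 is half open, set as the call begins (left out, the last holds). The fingers move at their own pace and stop on an object; "force" is the grip in N (left out, the last holds). Time passes only in rows, so rows that repeat a pose let the fingers close. It gives the time, the measured TCP pose, the force, the opening and the grip force at its end, in the units of the state.
- get_obs(): the state, without advancing time (a new reading comes with each control period).
- capture(name): name is "scene" or "top" or "wrist"; returns a dict with "frame" (400x640x3 uint8, blue, green, red), "range_z" (400x640 float32, m along the optical axis (not along the pixel's ray), 0 where there is no reading), "intrinsics" (3x3 intrinsics, pixels), "R" (3x3) and "t" (3): a world point X has camera coordinates R X + t. Camera axes: x right, y down, z forward; pixel columns grow to the right and rows downward; lengths in m; the calibration is good to about 2 mm. A picture is of the moment at which its call begins.
- job_done(): hands the job in; it is judged then, once.
The state is a dict: "time_s": time; "qpos": joint angles; "joint_velocities": joint speeds; "joint_efforts": joint torques, N m; "ee_pos": TCP position; "eef_rot": TCP orientation; "ft_force": force on the tool from outside, world axes, zero at the start; "torque": the same for the moment, N m; "finger_gap": finger opening in m; "grip_force": force on a finger pad.
Only numpy, scipy, OpenCV 4.12 (cv2) and the standard library are available. Lean on these libraries where they do the work, as an engineer would, in place of code of your own. Each camera call takes 0.05 s, during which the arm holds its last target. There are 200 camera calls.

### The job

The hand multimeter stands on its lower end on the small instrument rest. Without gripping or lifting it, tip it over backwards with the fingers and ease it down gently, backed by a finger so that it does not drop, until it lies face up with its back on the black round bar; then push it with the fingertips along the rest until its lower end is home against the low steel stop, lying straight along the rest. Leave the other things on the table where they are.

Things in the scene. Friction and masses are not known exactly. Their poses are not given: they have to be found in the camera images.
- rest: Instrument rest, screwed to the table (does not move): plywood board 176 x 130 x 8 mm, a low steel stop strip across one end, a black round cross bar on two posts near the other. Origin on the table under the middle of the stop's inner face; x runs along the rest from stop to bar, y across, z up. Board from x = -16 to 160 mm, top at z = 8 mm.
- rest_stop (a point): Middle of the foot of the stop's inner face, on the board (z = 8 mm above the table). The strip is 10 mm thick (x = -10 to 0), 110 mm long in y, its top 12 mm above the board.
- rest_bar (a point): Middle of the top of the bar, 135 mm from the stop, 46 mm above the table (38 mm above the board). Bar along y, 16 mm in diameter, 128 mm long over its end discs (20 mm in diameter); posts 16 x 12 mm under it at y = -53 and +53 mm.
- meter: Dark grey hand multimeter with square black rubber boots at both ends: 152 long, 77 wide, 38 mm thick over the boots (dial and trim look thicker but are not felt), 0.23 to 0.38 kg, evenly filled. Origin mid-back, 1 mm inside the boots' back plane; x axis along its length to the display end, y across, z out of its face. Lies at 0.2 to 0.45 rad slope on the bar, about 0.28 when home.
- meter_foot (a point): Middle of the multimeter's lower back edge, over which it tips. At the start it stands on its lower end (x axis up) on the board, back towards the bar, this edge 43 to 50 mm from the stop. It goes over by itself once tipped back about 0.24 rad; the foot may slide on the board while it is laid down. When home this edge is on the board about 3 mm from the stop.
- meter_head (a point): Middle of the edge between the multimeter's back and its display end, 152 mm from meter_foot; the end face rises 38 mm from it along the meter's z.
- brass_weight: Bystander: brass-coloured knobbed weight, 38 mm in diameter, 62 mm tall, loose beside the rest. Origin: centre of its underside.
- tin: Bystander: round green tin with a white lid, 59 mm in diameter, 30 mm tall, loose beside the rest. Origin: centre of its underside.
- fuse_carton: Bystander: small cardboard carton 40 x 62 x 24 mm, loose beside the rest. Origin: centre of its underside.
- loupe: Bystander: black eye loupe, 33 mm in diameter, 31 mm tall, loose beside the rest. Origin: centre of its underside.
- tape: Bystander: roll of black tape lying flat, 66 mm in diameter, 19 mm tall, loose on the left table. Origin: centre of its underside.
- marker: Bystander: black marker pen lying down, 16 x 136 mm, loose on the left table. Origin: centre of its underside.
Mind the look-alikes: they are no part of the job. Of the things that look like the rest, the largest one is meant.

How it is judged:
By the outcome, as a careful person would: the job done as asked, in the order asked, and still so for the second after the job is handed in, with the robot touching nothing.
It also fails if it takes over 61 s, if anything falls off the work surface, if the arm or the gripper's body presses on something with over 40 N, if the wrist force passes 120 N, or if a joint passes its speed limit or range.

## Working session

There is one attempt and no reset: what is moved stays moved. The work goes in short steps, Python scripts to look and compute and a tool call to move; the robot and the scene stay as the last step left them, time stands still between calls to the robot, and variables do not carry over. Pictures are saved under pics/ and viewed, at most 10 in all, crops included, and the job is handed in when it is done.

Besides the shell and the picture viewer there is one more tool, called after "Request:" as name(argument=value, ...), one argument or row to a line, values as JSON. servo_tool: Moves the arm, as the interface text tells. Its arguments: {"type":"object","properties":{"plan":{"type":"array"},"jaw":{"type":"number"},"force":{"type":"number"}},"required":["plan"]}

```bash
mkdir -p pics; ls; cat > h.py <<'E'
from bench import *
import numpy as np, cv2
def pts(c):
    K=c["intrinsics"];z=c["range_z"];v,u=np.mgrid[0:400,0:640]
    P=np.stack([(u-K[0,2])/K[0,0]*z,(v-K[1,2])/K[1,1]*z,z],-1)
    return (P-c["t"])@c["R"]
E
python3 - <<'E'
from h import *
a=capture("scene");b=capture("top")
np.savez("s0.npz",**a);np.savez("t0.npz",**b)
cv2.imwrite("pics/a.png",a["frame"]);cv2.imwrite("pics/b.png",b["frame"])
print(get_obs())
for c in(a,b):print(-c["R"].T@c["t"],c["R"])
E
```

```text
pics
{'time_s': 0.1, 'qpos': array([-1.20349864,  0.59202577,  0.04832829,  1.60970419, -0.03325632,
        0.94272639, -0.03368042]), 'joint_velocities': array([ 1.25452187e-03, -3.47531783e-04, -4.57640806e-04, -2.47606041e-03,
        5.36350779e-05,  2.60491985e-03,  1.08673787e-03]), 'joint_efforts': array([ 5.60738190e-03, -5.50004196e+01,  1.55363459e+00, -1.98825628e+01,
        9.74612514e-03,  3.88361077e-03, -3.81353589e-07]), 'ee_pos': array([0.32205856, 0.6486947 , 0.23025325]), 'eef_rot': array([ 2.28314426e-01,  9.73586905e-01, -1.01819699e-03, -1.54809929e-04]), 'ft_force': array([-0.27256527,  0.04312346,  0.40400142]), 'torque': array([ 0.0420212 , -0.06924643, -0.01813216]), 'grip_force': 0.0, 'finger_gap': 0.08539548490447214}
[-0.56050377 -1.45384604  0.84927193] [[ 0.80633981 -0.59108907  0.02073226]
 [-0.21781141 -0.32935404 -0.9187405 ]
 [ 0.54988572  0.73630132 -0.39431722]]
[ 0.20221908 -0.10873713  1.59434218] [[ 0.0219523  -0.9997457  -0.00516133]
 [-0.98546736 -0.02076841 -0.16859047]
 [ 0.16844041  0.00878727 -0.98567267]]
```

View pics/a.png

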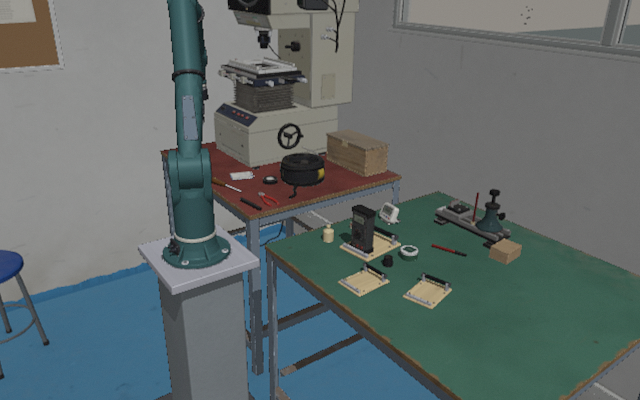

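View pics/b.png

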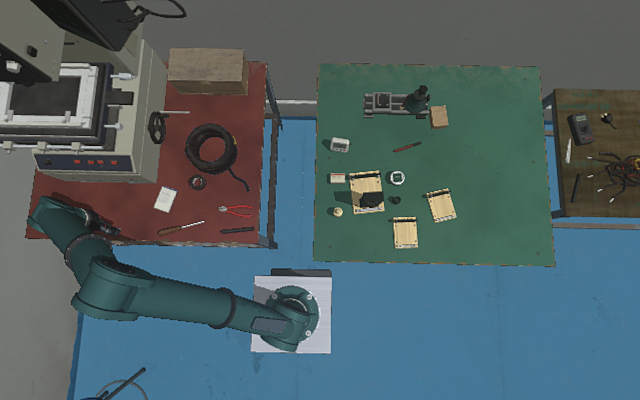

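The largest rest is at top pixel (366,192), with its bar on the far side. The meter stands at about (370,200), so it must tip away from the robot. Bystanders are the tin (398,178), loupe (395,200), carton (338,178) and brass weight (338,211).

```bash
cat > m.py <<'E'
from h import *
b=dict(np.load("t0.npz"));a=dict(np.load("s0.npz"))
P=pts(b);f=b["frame"].astype(int)
roi=np.zeros((400,640),bool);roi[150:230,322:415]=1
wood=roi&(f[...,2]>f[...,0]+35)&(f[...,2]>150)&(abs(P[...,2]-.008)<.012)
n,l,s,c=cv2.connectedComponentsWithStats(wood.astype(np.uint8))
for i in range(1,n):
    if s[i,4]>15: print(s[i],P[l==i].mean(0).round(3))
k=1+np.argmax(s[1:,4]);Q=P[l==k][:,:2].astype(np.float32)
r=cv2.minAreaRect(Q*1000);print("board",r,cv2.boxPoints(r))
for nm,c in(("top",b),("scene",a)):
    P=pts(c);C=np.array(r[0])/1000
    sel=(np.hypot(*(P[...,:2]-C).transpose(2,0,1))<.13)
    for lo,hi in((.07,.15),(.15,.2),(.12,.2),(.03,.06)):
        Q=P[sel&(P[...,2]>lo)&(P[...,2]<hi)]
        if len(Q)>3:
            print(nm,lo,hi,len(Q),Q.min(0).round(3),Q.max(0).round(3),cv2.minAreaRect(Q[:,:2].astype(np.float32)*1000))
a2=a["frame"][190:290,310:440];t2=b["frame"][150:225,320:415]
cv2.imwrite("pics/c.png",np.hstack([cv2.resize(a2,(400,400),interpolation=2),cv2.resize(t2,(400,400),interpolation=2)]))
E
python3 m.py
```

```text
[349 170  30   5  52] [ 0.592 -0.289  0.009]
[350 177  32  17 406] [ 0.539 -0.3    0.009]
[353 202  32  12  85] [ 0.436 -0.31   0.008]
[393 217  22   2  40] [ 0.402 -0.461  0.005]
[394 222  21   8 155] [ 0.367 -0.461  0.007]
board ((537.4284057617188, -299.089599609375), (66.02691650390625, 127.06642150878906), 10.174932479858398) [[ 493.71075 -242.38754]
 [ 516.15753 -367.4556 ]
 [ 581.14606 -355.79166]
 [ 558.6993  -230.7236 ]]
top 0.07 0.15 81 [ 0.431 -0.341  0.07 ] [ 0.472 -0.272  0.15 ] ((445.6642761230469, -301.611083984375), (73.78033447265625, 28.5139217376709), 68.9070816040039)
top 0.15 0.2 211 [ 0.44  -0.348  0.15 ] [ 0.483 -0.271  0.167] ((461.4516296386719, -311.1714172363281), (39.71030807495117, 77.9808578491211), 6.618185520172119)
top 0.12 0.2 238 [ 0.439 -0.348  0.12 ] [ 0.483 -0.271  0.167] ((461.1343994140625, -310.9127502441406), (40.58232879638672, 77.87660217285156), 5.531554222106934)
top 0.03 0.06 186 [ 0.438 -0.428  0.03 ] [ 0.594 -0.172  0.059] ((512.2044677734375, -302.64617919921875), (145.77838134765625, 255.4465789794922), 4.217298984527588)
scene 0.07 0.15 506 [ 0.43  -0.357  0.07 ] [ 0.489 -0.278  0.15 ] ((449.2087097167969, -323.02325439453125), (45.758392333984375, 80.5576400756836), 34.18511199951172)
scene 0.15 0.2 168 [ 0.436 -0.36   0.15 ] [ 0.487 -0.275  0.163] ((460.5794677734375, -316.5806579589844), (45.40522003173828, 83.32765197753906), 6.764421463012695)
scene 0.12 0.2 358 [ 0.434 -0.36   0.12 ] [ 0.487 -0.275  0.163] ((459.19525146484375, -316.85125732421875), (47.22772216796875, 83.58604431152344), 7.747604846954346)
scene 0.03 0.06 310 [ 0.435 -0.428  0.03 ] [ 0.589 -0.251  0.06 ] ((515.7822265625, -346.4196472167969), (152.24569702148438, 168.11685180664062), 9.229888916015625)
```

View pics/c.png

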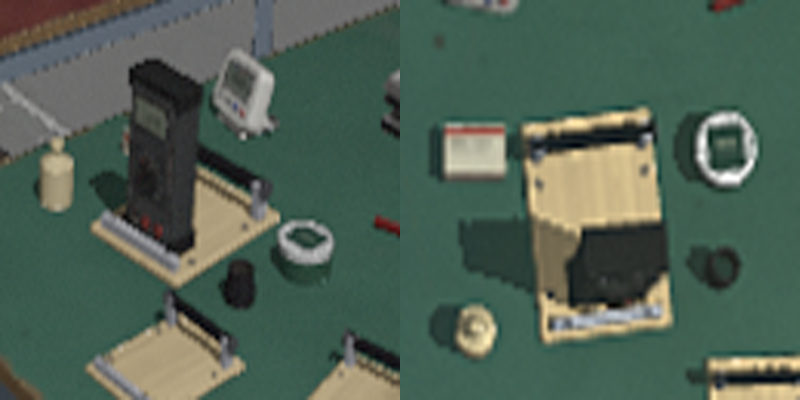

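The scene crop shows the meter with its display facing the robot and stop, and its back to the bar. In the top crop the board's edges slope about 0.15 rad. I'll refine the rest frame and meter pose with line fits.

```bash
cat > m2.py <<'E'
from h import *
import bench
print("grip_depth",getattr(bench,"grip_depth",None),[n for n in dir(bench) if not n.startswith("_")])
b=dict(np.load("t0.npz"));f=b["frame"].astype(int);P=pts(b)
K=b["intrinsics"];R=b["R"];t=b["t"];o=-R.T@t
def cast(uv,z):
    uv=np.atleast_2d(uv);d=np.c_[(uv-K[[0,1],[2,2]])/K[[0,1],[0,1]],np.ones(len(uv))]@R
    return o+d*((z-o[2])/d[:,2])[:,None]
wood=(f[...,2]>f[...,0]+35)&(f[...,2]>150)
def fit(p): 
    l=cv2.fitLine(p[:,:2].astype(np.float32),cv2.DIST_HUBER,0,.001,.001).ravel();return l
L=[];Rr=[]
for v in range(172,212):
    u=np.flatnonzero(wood[v,346:388])+346
    if len(u)<6: continue
    if u[0]<358 and v<190: L.append((u[0]-.5,v))
    if u[-1]>374 and (v<190 or v>205): Rr.append((u[-1]+.5,v))
for n,q in(("L",L),("R",Rr)):
    l=fit(cast(np.array(q),.008));l=l*np.sign(l[0]) if 0 else l
    print(n,len(q),l, np.degrees(np.arctan(l[1]/l[0])))
T=[];B=[]
for u in range(352,382):
    v=np.flatnonzero(wood[160:225,u])+160
    if len(v)>3:T.append((u,v[0]-.5));B.append((u,v[-1]+.5))
for n,q in(("T",T),("B",B)):
    l=fit(cast(np.array(q),.008));print(n,len(q),l,np.degrees(np.arctan(-l[0]/l[1])),q[0],q[-1])
m=np.zeros((400,640),bool);m[180:215,350:392]=1
top=m&(P[...,2]>.145)
r=cv2.minAreaRect(P[top][:,:2].astype(np.float32)*1000);print("metertop",r,np.median(P[top],0))
c=P[top];k=np.abs(c[:,2]-np.median(c[:,2]))<.006
print(cv2.minAreaRect(c[k][:,:2].astype(np.float32)*1000))
E
python3 m2.py
```

```text
grip_depth 0.0187 ['MotionError', 'capture', 'get_obs', 'grip_depth', 'job_done']
L 13 [ 0.99334216  0.11520148  0.5466219  -0.2326218 ] 6.615246
R 19 [ 0.9917876   0.12789573  0.5253531  -0.36388788] 7.348011
T 30 [ 0.11877074 -0.9929217   0.59535944 -0.28573692] 6.821163 (352, np.float64(172.5)) (381, np.float64(187.5))
B 30 [ 0.13661924 -0.99062365  0.422823   -0.31336412] 7.8522625 (352, np.float64(190.5)) (381, np.float64(210.5))
metertop ((359.6387939453125, -210.96815490722656), (72.57048034667969, 368.32342529296875), 45.85344696044922) [ 0.46139495 -0.30910103  0.16024415]
((462.48101806640625, -311.0519714355469), (37.637699127197266, 77.9808578491211), 6.618185520172119)
```

```bash
cat >> h.py <<'E'
from scipy.spatial.transform import Rotation as Ro
U=np.array([.9923,.1236]);N=np.array([-.1236,.9923])
def r2w(X,Y): return (.3963+X/1000)*U+(-.3622+Y/1000)*N
def w2r(p): p=np.asarray(p)[...,:2]; return np.stack([p@U-.3963,p@N+.3622],-1)*1000
def st():
    o=get_obs();T=Ro.from_quat(o["eef_rot"]).as_matrix()
    print("t",round(o["time_s"],2),"rest",w2r(o["ee_pos"]).round(1),"z",round(o["ee_pos"][2]*1000,1),"yaw_y_rel",round(np.arctan2(T[:2,1]@N,T[:2,1]@U),4),"gap",round(o["finger_gap"]*1000,1),"F",(np.r_[o["ft_force"][:2]@U,o["ft_force"][:2]@N,o["ft_force"][2]]).round(2),"q",o["qpos"].round(2));return o,T
def sh(p,o,T): return (T.T@(np.asarray(p)-o["ee_pos"])*1000).round(1)
E
python3 - <<'E'
from h import *
o,T=st()
print(sh([.56,.12,.27],o,T),sh([*r2w(23.5,-3),.27],o,T),sh([*r2w(23.5,-3),.21],o,T))
E
```

```text
t 0.1 rest [  3.5 966.1] z 230.3 yaw_y_rel 0.9862 gap 85.4 F [-0.27  0.08  0.4 ] q [-1.2   0.59  0.05  1.61 -0.03  0.94 -0.03]
[-448.2 -367.9  -38.9] [-551.5 -797.2  -38. ] [-551.5 -797.1   22. ]
```

Request:
servo_tool(
  plan=[
    [-448,-368,-39,0.5],
    [-448,-368,-39,0.5],
    [-448,-368,-39,0.5],
    [-448,-368,-39,0.5],
    [-448,-368,-39,0.5],
    [-448,-368,-39,0.5],
    [-448,-368,-39,0.5],
    [-448,-368,-39,0.5],
    [-448,-368,-39,0.5],
    [-448,-368,-39,0.5],
    [-448,-368,-39,0.5],
    [-448,-368,-39,0.5],
    [-448,-368,-39,0.5],
    [-448,-368,-39,0.5],
    [-448,-368,-39,0.5],
  ],
  jaw=-0.32,
)

```text
time_s: 1.35
ee_pos: [0.5635, 0.1095, 0.2713]
eef_rot: [0.468, 0.884, -0.002, 0.003]
ft_force: [-0.3, -0.7, 0.0]
finger_gap: 0.0564
grip_force: 0.0
```

```bash
python3 - <<'E'
from h import *
o,T=st();print(sh([*r2w(23.5,-3),.25],o,T))
E
```

```text
t 1.35 rest [176.4 401.3] z 271.3 yaw_y_rel 0.4719 gap 56.4 F [-0.43 -0.65  0.03] q [-0.49  0.36  0.28  1.93 -0.12  0.87  0.45]
[-290.4 -320.    23.2]
```

Request:
servo_tool(
  plan=[
    [-290,-320,23,0.472],
    [-290,-320,23,0.472],
    [-290,-320,23,0.472],
    [-290,-320,23,0.472],
    [-290,-320,23,0.472],
    [-290,-320,23,0.472],
    [-290,-320,23,0.472],
    [-290,-320,23,0.472],
    [-290,-320,23,0.472],
    [-290,-320,23,0.472],
    [-290,-320,23,0.472],
    [-290,-320,23,0.472],
    [-290,-320,23,0.472],
    [-290,-320,23,0.472],
    [-290,-320,23,0.472],
    [-290,-320,23,0.472],
  ],
)

```text
time_s: 2.68
ee_pos: [0.4647, -0.2984, 0.2472]
eef_rot: [0.655, 0.755, 0.0, -0.0]
ft_force: [-0.5, -0.5, 0.4]
finger_gap: 0.0565
grip_force: 0.0
```

```bash
python3 - <<'E'
from h import *
o,T=st();print(sh([*r2w(23.5,-3),.13],o,T))
w=capture("wrist");cv2.imwrite("pics/w.png",w["frame"]);s=capture("scene")
cv2.imwrite("pics/d.png",np.hstack([w["frame"][:, :],cv2.resize(s["frame"][150:280,310:440],(400,400))])[:, -800:] if 0 else np.vstack([w["frame"][:,:],]))
cv2.imwrite("pics/e.png",np.hstack([cv2.resize(w["frame"],(480,300)),cv2.resize(s["frame"][150:290,320:460],(300,300),interpolation=2)]))
P=pts(w);m=(P[...,2]>.14)&(P[...,2]<.172);q=w2r(P[m]);k=(abs(q[:,0]-23)<60)&(abs(q[:,1])<70)
print(k.sum(),cv2.minAreaRect(q[k].astype(np.float32)),np.percentile(q[k],[1,50,99],axis=0).round(1))
E
```

```text
t 2.68 rest [27.9  8.6] z 247.2 yaw_y_rel 0.0175 gap 56.5 F [-0.5  -0.4   0.37] q [ 0.14  0.38  0.46  2.   -0.23  0.81  0.88]
[-11.6  -4.7 117.2]
5160 ((21.549354553222656, -3.1999473571777344), (77.44367218017578, 40.294612884521484), 87.99851989746094) [[  2.9 -40.2]
 [ 22.6   1.2]
 [ 41.5  35.5]]
```

View pics/e.png

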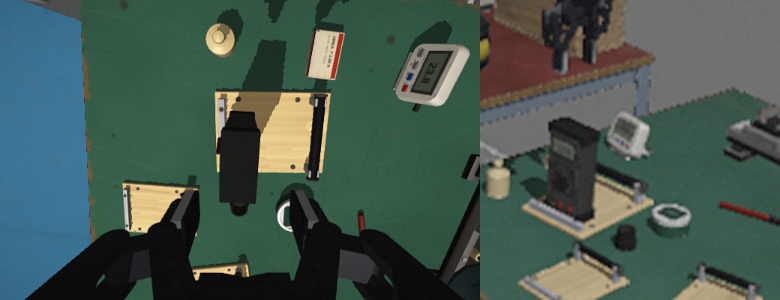

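The wrist view shows the fingers aligned along the rest, one either side of the meter but offset in Y. The meter is at (240,160) and the bar is on the right. I'll let it settle and re-read before descending.

Request:
servo_tool(
  plan=[
    [0,0,0,0],
    [0,0,0,0],
    [0,0,0,0],
  ],
)

```text
time_s: 3.03
ee_pos: [0.464, -0.3002, 0.2474]
eef_rot: [0.656, 0.754, 0.0, 0.0]
ft_force: [-1.0, 0.1, -0.6]
finger_gap: 0.0561
grip_force: 0.0
```

```bash
python3 - <<'E'
from h import *
o,T=st();print(sh([*r2w(22.3,-2.5),.2],o,T),T.round(3))
E
```

```text
t 3.03 rest [27.   6.9] z 247.4 yaw_y_rel 0.0146 gap 56.1 F [-1.02  0.19 -0.56] q [ 0.14  0.38  0.46  2.   -0.23  0.81  0.88]
[-9.3 -4.9 47.4] [[-0.138  0.99   0.   ]
 [ 0.99   0.138 -0.   ]
 [-0.     0.    -1.   ]]
```

Request:
servo_tool(
  plan=[
    [-9,-5,20,0.015],
    [-9,-5,47,0.015],
    [-9,-5,60,0.015],
    [-9,-5,75,0.015],
    [-9,-5,90,0.015],
    [-9,-5,105,0.015],
    [-9,-5,117,0.015],
    [-9,-5,117,0.015],
    [-9,-5,117,0.015],
  ],
)

```text
time_s: 3.78
ee_pos: [0.4599, -0.31, 0.1299]
eef_rot: [0.662, 0.749, -0.0, -0.001]
ft_force: [0.6, -0.2, 0.4]
finger_gap: 0.0563
grip_force: 0.0
```

```bash
cat > look.py <<'E'
from h import *
import sys
o,T=st();s=capture("scene");cv2.imwrite("pics/"+sys.argv[1],cv2.resize(s["frame"][170:290,310:450],(700,600),interpolation=2))
E
python3 look.py f.png
```

```text
t 3.78 rest [21.7 -2.3] z 129.9 yaw_y_rel -0.0011 gap 56.3 F [ 0.53 -0.3   0.44] q [ 0.25  0.55  0.37  2.08 -0.36  0.57  0.99]
```

View pics/f.png

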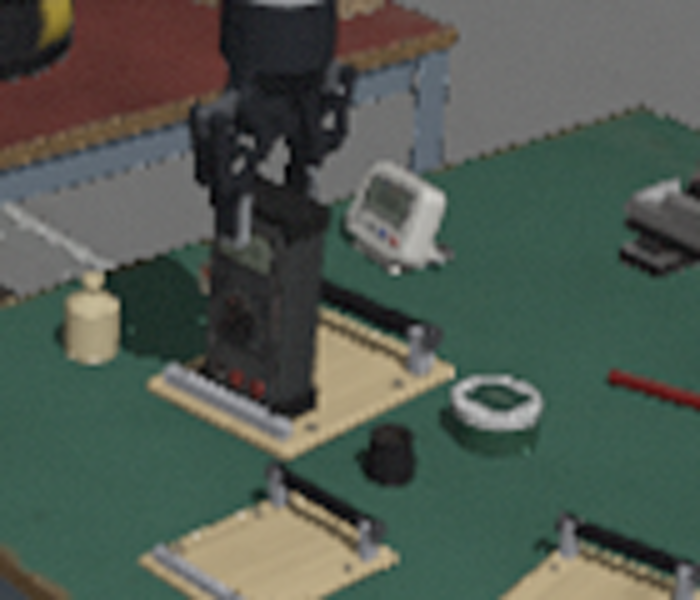

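Front finger tip is on the display at (240,235), the other is behind the meter, and there is clearance under the palm. I'll narrow the gap without gripping and tip slowly.

Request:
servo_tool(
  plan=[
    [0,0,0,0],
    [0,2,0,0],
    [0,4,0,0],
    [0,6,0,0],
    [0,8,0,0],
    [0,10,0,0],
    [0,12,0,0],
    [0,14,0,0],
    [0,16,0,0],
    [0,18,0,0],
    [0,20,0,0],
    [0,22,0,0],
    [0,24,0,0],
    [0,26,0,0],
    [0,28,0,0],
    [0,30,0,0],
    [0,32,0,0],
    [0,34,0,0],
  ],
  jaw=-0.18,
  force=20,
)

```text
time_s: 5.33
ee_pos: [0.4942, -0.3059, 0.1303]
eef_rot: [0.662, 0.749, 0.0, 0.0]
ft_force: [-0.2, -0.6, -0.5]
finger_gap: 0.0506
grip_force: 0.0
```

```bash
cat > tilt.py <<'E'
from h import *
o,T=st();s=capture("scene");f=s["frame"].astype(int);P=pts(s)
q=w2r(P);X,Y,Z=q[...,0],q[...,1],P[...,2]*1000
# slice: right side face of meter (Y about -41) and face; restrict dark pixels away from gripper
m=(f.max(2)<75)&(Z>10)&(Z<185)&(X>-15)&(X<230)&(Y<-30)&(Y>-50)
n,l,ss,_=cv2.connectedComponentsWithStats(m.astype(np.uint8))
for lo in range(10,180,15):
    k=m&(Z>=lo)&(Z<lo+15)
    if k.sum()>2: print(lo,k.sum(),np.percentile(X[k],[3,97]).round(0),end=" | ")
print()
E
python3 tilt.py
```

```text
t 5.33 rest [56.3 -2.4] z 130.3 yaw_y_rel -0.0009 gap 50.6 F [-0.26 -0.6  -0.5 ] q [ 0.21  0.58  0.37  2.03 -0.36  0.6   0.95]
10 25 [ 3. 41.] | 25 47 [  4. 130.] | 40 50 [  6. 141.] | 55 36 [12. 45.] | 70 42 [14. 49.] | 85 42 [19. 55.] | 100 40 [21. 59.] | 115 44 [25. 64.] | 130 38 [29. 58.] | 145 46 [29. 70.] | 160 18 [35. 63.] |
```

Request:
servo_tool(
  plan=[
    [0,1.5,0,0],
    [0,3,0,0],
    [0,4.5,0,0],
    [0,6,0,0],
    [0,7.5,0,0],
    [0,9,0,0],
    [0,10.5,0,0],
    [0,12,0,0],
    [0,13.5,0,0],
    [0,15,0,0],
    [0,15,0,0],
  ],
  jaw=-0.25,
)

```text
time_s: 6.3
ee_pos: [0.5094, -0.304, 0.1303]
eef_rot: [0.662, 0.749, 0.0, 0.0]
ft_force: [0.8, 0.2, 0.1]
finger_gap: 0.0534
grip_force: 0.1
```

```bash
python3 tilt.py
```

```text
t 6.3 rest [71.6 -2.4] z 130.3 yaw_y_rel -0.0005 gap 53.4 F [0.86 0.06 0.15] q [ 0.2   0.59  0.37  2.   -0.36  0.62  0.93]
10 16 [10. 38.] | 25 50 [  7. 131.] | 40 53 [ 12. 139.] | 55 37 [19. 54.] | 70 45 [25. 67.] | 85 44 [30. 68.] | 100 49 [32. 77.] | 115 43 [42. 77.] | 130 42 [50. 92.] | 145 45 [53. 92.] | 160 3 [58. 67.] |
```

Request:
servo_tool(
  plan=[
    [0,0,1,0],
    [0,1,2,0],
    [0,2,3,0],
    [0,3,4,0],
  ],
  jaw=-0.38,
)

```text
time_s: 6.68
ee_pos: [0.512, -0.3037, 0.1263]
eef_rot: [0.662, 0.749, 0.0, 0.0]
ft_force: [0.8, -0.3, 0.5]
finger_gap: 0.059
grip_force: 0.2
```

Request:
servo_tool(
  plan=[
    [0,0,1,0],
    [0,1,2,0],
    [0,2,3,0],
    [0,3,4,0],
  ],
  jaw=-0.5,
)

```text
time_s: 7.02
ee_pos: [0.515, -0.3033, 0.1222]
eef_rot: [0.662, 0.749, 0.0, 0.0]
ft_force: [0.4, -0.3, 0.4]
finger_gap: 0.0645
grip_force: 0.2
```

Request:
servo_tool(
  plan=[
    [0,0,1,0],
    [0,1,2,0],
    [0,2,3,0],
    [0,3,4,0],
  ],
  jaw=-0.62,
)

```text
time_s: 7.35
ee_pos: [0.518, -0.303, 0.1183]
eef_rot: [0.662, 0.749, 0.0, 0.0]
ft_force: [1.5, 0.2, -0.2]
finger_gap: 0.0692
grip_force: 0.3
```

Request:
servo_tool(
  plan=[
    [0,0,1,0],
    [0,1,2,0],
    [0,2,3,0],
    [0,3,4,0],
  ],
  jaw=-0.75,
)

```text
time_s: 7.68
ee_pos: [0.521, -0.3026, 0.1143]
eef_rot: [0.662, 0.749, 0.0, 0.0]
ft_force: [1.2, -0.3, 1.2]
finger_gap: 0.0751
grip_force: 0.4
```

Request:
servo_tool(
  plan=[
    [0,0,1,0],
    [0,1,2,0],
    [0,2,3,0],
    [0,3,4,0],
    [0,3,4,0],
  ],
  jaw=-0.88,
)

```text
time_s: 8.1
ee_pos: [0.5242, -0.3021, 0.1102]
eef_rot: [0.662, 0.749, 0.0, 0.0]
ft_force: [1.5, -0.2, 1.3]
finger_gap: 0.0804
grip_force: 0.5
```

```bash
python3 tilt.py; python3 look.py g.png
```

```text
t 8.1 rest [86.5 -2.3] z 110.2 yaw_y_rel -0.0006 gap 80.4 F [ 1.49 -0.35  1.32] q [ 0.2   0.63  0.36  1.98 -0.38  0.59  0.93]
10 11 [24. 46.] | 25 46 [ 12. 127.] | 40 59 [ 18. 135.] | 55 45 [28. 75.] | 70 50 [40. 82.] | 85 44 [47. 96.] | 100 46 [56. 95.] | 115 52 [ 64. 111.] | 130 46 [ 78. 115.] | 145 16 [ 87. 100.] | 
t 8.15 rest [86.3 -2.4] z 110.3 yaw_y_rel -0.0006 gap 80.1 F [-0.09 -0.38  0.21] q [ 0.2   0.63  0.36  1.98 -0.38  0.59  0.93]
```

View pics/g.png

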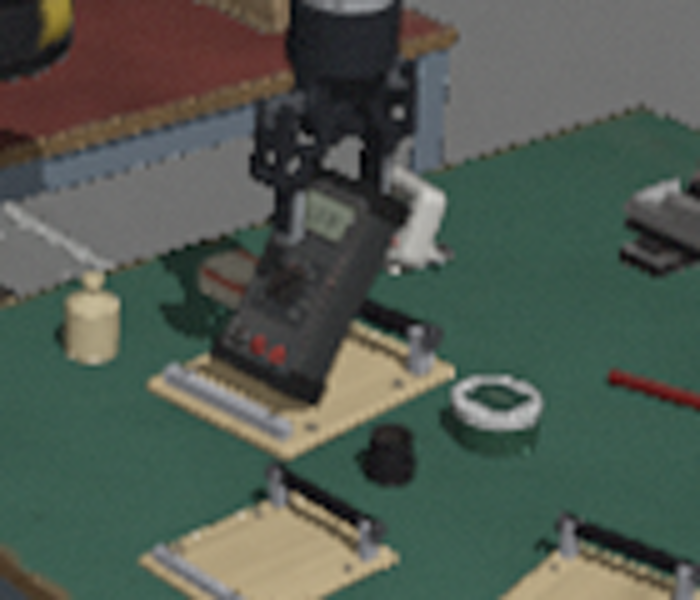

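The meter leans on the rear finger (about 385,190) at about 0.6 rad; the foot has stayed put. I'll open fully, then swing the front finger out to the side, turning about the supporting finger.

Request:
servo_tool(
  plan=[
    [0,-1,0,0],
    [0,-2,0,0],
    [0,-2,0,0],
  ],
  jaw=-1,
)

```text
time_s: 8.45
ee_pos: [0.5213, -0.3025, 0.1103]
eef_rot: [0.662, 0.749, -0.0, -0.0]
ft_force: [1.5, 0.5, 1.1]
finger_gap: 0.0852
grip_force: 0.4
```

Request:
servo_tool(
  plan=[
    [-4,1,0,-0.1],
    [-8,3,0,-0.2],
    [-13,5,0,-0.3],
    [-17,8,0,-0.4],
    [-20,10,0,-0.5],
    [-24,14,0,-0.6],
    [-27,17,0,-0.7],
    [-31,21,0,-0.8],
    [-33,25,0,-0.9],
    [-36,29,0,-1.0],
    [-38,33,0,-1.1],
    [-40,37,0,-1.2],
    [-41,42,0,-1.3],
    [-42,46,0,-1.4],
    [-42,50,0,-1.5],
    [-42,53,0,-1.57],
    [-42,53,0,-1.57],
  ],
)

```text
time_s: 9.87
ee_pos: [0.5797, -0.3375, 0.1101]
eef_rot: [-0.062, 0.998, 0.0, 0.0]
ft_force: [0.7, 0.2, -0.3]
finger_gap: 0.0849
grip_force: 0.2
```

```bash
python3 tilt.py; python3 look.py i.png
```

```text
t 9.87 rest [137.2 -44.3] z 110.1 yaw_y_rel 1.5705 gap 84.9 F [ 0.75  0.1  -0.29] q [ 0.51  0.66 -0.08  1.81  0.07  0.66  2.09]
10 11 [21. 47.] | 25 49 [ 11. 134.] | 40 59 [ 15. 139.] | 55 46 [29. 75.] | 70 51 [34. 83.] | 85 47 [45. 92.] | 100 49 [55. 96.] | 115 40 [ 66. 102.] | 130 45 [ 72. 111.] | 145 21 [84. 97.] | 
t 9.92 rest [136.7 -44.4] z 110.1 yaw_y_rel 1.5676 gap 85.9 F [1.21 0.33 0.51] q [ 0.51  0.66 -0.07  1.82  0.07  0.66  2.09]
```

View pics/i.png

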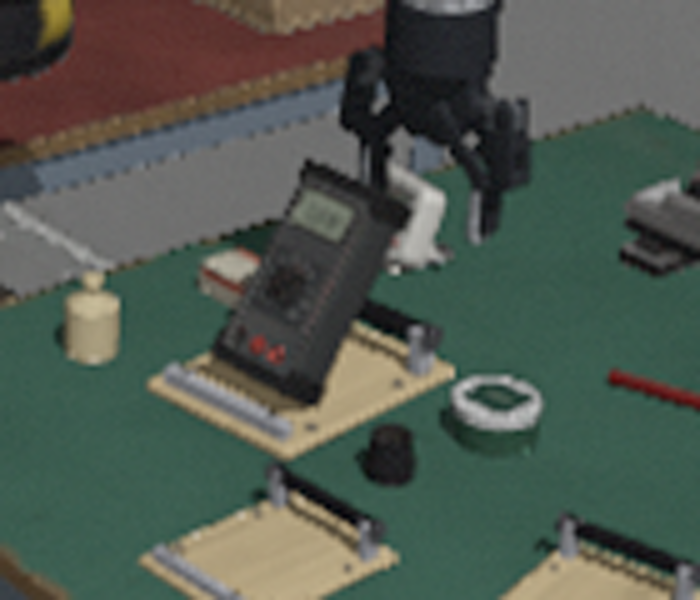

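The front finger is clear at (485,230), and the meter is held by the finger behind its head at (372,185). Next, ease it down.

Request:
servo_tool(
  plan=[
    [-2,0,1,0],
    [-3,0,3,0],
    [-5,0,4,0],
    [-7,0,6,0],
    [-9,0,7,0],
    [-11,0,8,0],
    [-12,0,10,0],
    [-14,0,11,0],
    [-16,0,13,0],
    [-18,0,14,0],
    [-20,0,16,0],
    [-21,0,17,0],
    [-22,0,18,0],
  ],
)

```text
time_s: 11.05
ee_pos: [0.6014, -0.3348, 0.0921]
eef_rot: [-0.061, 0.998, 0.0, -0.0]
ft_force: [0.4, 0.6, -0.2]
finger_gap: 0.0854
grip_force: 0.5
```

```bash
python3 tilt.py
```

```text
t 11.05 rest [159.1 -44.4] z 92.1 yaw_y_rel 1.5692 gap 85.4 F [ 0.49  0.5  -0.19] q [ 0.49  0.71 -0.07  1.78  0.07  0.66  2.07]
10 14 [25. 46.] | 25 41 [ 13. 129.] | 40 63 [ 19. 135.] | 55 56 [34. 91.] | 70 62 [ 49. 101.] | 85 55 [ 66. 115.] | 100 53 [ 78. 132.] | 115 44 [ 90. 136.] | 130 25 [105. 121.] | 160 9 [146. 155.] | 175 15 [143. 154.] |
```

Request:
servo_tool(
  plan=[
    [-1.5,0,2,0],
    [-3,0,4,0],
    [-5,0,5,0],
    [-6,0,7,0],
    [-8,0,8,0],
    [-9,0,10,0],
    [-10,0,11,0],
    [-11,0,13,0],
    [-13,0,14,0],
    [-14,0,16,0],
    [-15,0,17,0],
    [-16,0,19,0],
    [-18,0,21,0],
    [-19,0,23,0],
  ],
)

```text
time_s: 12.27
ee_pos: [0.6203, -0.3326, 0.0691]
eef_rot: [-0.061, 0.998, -0.0, -0.0]
ft_force: [0.7, 0.3, 0.0]
finger_gap: 0.0854
grip_force: 0.6
```

```bash
python3 tilt.py
```

```text
t 12.27 rest [178.1 -44.5] z 69.1 yaw_y_rel 1.5692 gap 85.4 F [0.7  0.2  0.04] q [ 0.47  0.75 -0.07  1.75  0.08  0.64  2.05]
10 12 [30. 51.] | 25 43 [ 22. 131.] | 40 90 [ 21. 133.] | 55 68 [ 43. 118.] | 70 71 [ 63. 138.] | 85 65 [ 87. 157.] | 100 42 [113. 155.] | 115 16 [133. 147.] | 130 4 [169. 173.] | 145 17 [166. 173.] | 160 23 [158. 175.] | 175 12 [161. 174.] |
```

Request:
servo_tool(
  plan=[
    [-1,0,2,0],
    [-2,0,4,0],
    [-3,0,5,0],
    [-4,0,7,0],
    [-5,0,8,0],
    [-6,0,10,0],
    [-7,0,12,0],
    [-8,0,13,0],
    [-9,0,15,0],
    [-10,0,17,0],
    [-11,0,19,0],
    [-12,0,21,0],
    [-13,0,23,0],
    [-14,0,25,0],
    [-15,0,27,0],
    [-16,0,27,0],
    [-17,0,27,0],
    [-18,0,27,0],
  ],
)

```text
time_s: 13.82
ee_pos: [0.6382, -0.3304, 0.0424]
eef_rot: [-0.061, 0.998, -0.0, 0.0]
ft_force: [0.3, 0.6, -0.5]
finger_gap: 0.0853
grip_force: 0.0
```

```bash
python3 tilt.py;python3 look.py j.png
```

```text
t 13.82 rest [196.1 -44.5] z 42.4 yaw_y_rel 1.5692 gap 85.3 F [ 0.4   0.56 -0.52] q [ 0.45  0.8  -0.06  1.72  0.08  0.62  2.04]
10 18 [31. 58.] | 25 55 [ 25. 128.] | 40 102 [ 24. 136.] | 55 100 [ 55. 166.] | 70 67 [ 89. 169.] | 85 43 [128. 162.] | 115 17 [184. 193.] | 130 20 [176. 190.] | 145 18 [173. 191.] | 160 3 [161. 164.] | 175 12 [155. 164.] | 
t 13.87 rest [196.5 -44.5] z 42.5 yaw_y_rel 1.5693 gap 85.5 F [-0.46 -0.47  0.92] q [ 0.45  0.8  -0.06  1.72  0.08  0.62  2.04]
```

View pics/j.png

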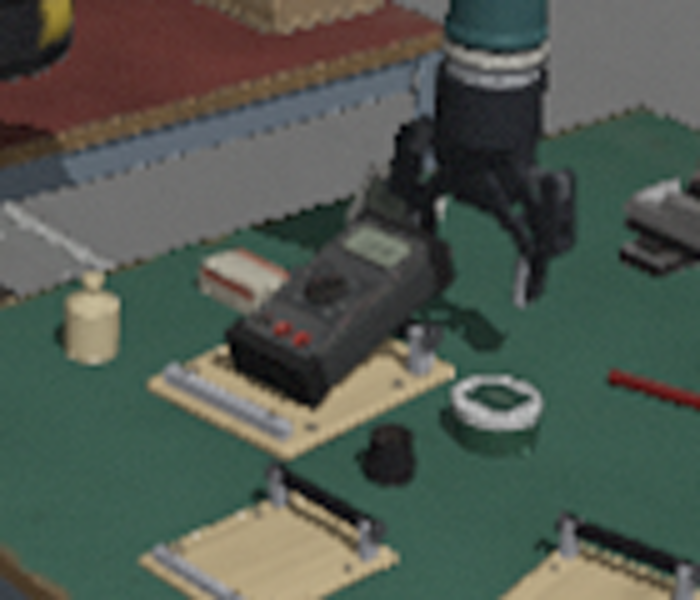

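The meter lies face up on the bar; the finger is unloaded at (425,210) behind its head. Now back off, centre behind the head with both fingertips, and push.

Request:
servo_tool(
  plan=[
    [-4,0,0,0],
    [-9,0,0,0],
    [-14,0,0,0],
    [-16,5,0,0],
    [-16,14,0,0],
    [-16,24,0,0],
    [-16,34,0,0],
    [-16,42,0,0],
    [-16,42,3,0],
    [-16,42,6,0],
    [-16,42,6,0],
    [-16,42,6,0],
  ],
  jaw=0.35,
)

```text
time_s: 14.92
ee_pos: [0.6484, -0.2877, 0.036]
eef_rot: [-0.061, 0.998, -0.0, -0.0]
ft_force: [0.1, -0.1, 0.3]
finger_gap: 0.0278
grip_force: 0.0
```

```bash
cat > top.py <<'E'
from h import *
o,T=st();b=capture("top");f=b["frame"].astype(int);P=pts(b);q=w2r(P);X,Y,Z=q[...,0],q[...,1],P[...,2]*1000
m=(f.max(2)<90)&(Z>22)&(Z<115)&(X>-5)&(X<182)&(abs(Y)<60)
for lo in range(0,180,12):
    k=m&(X>=lo)&(X<lo+12)&((Z>52)|(X<115))
    if k.sum()>5: print(lo,np.percentile(Y[k],[2,98]).round(0),np.median(Z[k]).round(0),end=" | ")
k=m&(Z>30)&(abs(Y)<30);print("\nX ext",np.percentile(X[k],[.5,99.5]).round(1))
E
python3 top.py
```

```text
t 14.92 rest [211.5  -3.4] z 36.0 yaw_y_rel 1.5682 gap 27.8 F [ 0.12 -0.11  0.3 ] q [ 0.39  0.8  -0.05  1.74  0.07  0.6   1.98]
24 [-39.   0.] 47.0 | 36 [-39. -10.] 55.0 | 48 [-38. -20.] 56.0 | 60 [-37. -24.] 62.0 | 
X ext [26.4 67.7]
```

Request:
servo_tool(
  plan=[
    [5,0,0,0],
    [10,0,0,0],
    [14,0,0,0],
    [17,0,0,0],
    [19,0,0,0],
    [21,0,0,0],
    [23,0,0,0],
    [25,0,0,0],
    [27,0,0,0],
    [29,0,0,0],
    [31,0,0,0],
    [33,0,0,0],
    [35,0,0,0],
    [37,0,0,0],
    [39,0,0,0],
    [41,0,0,0],
  ],
)

```text
time_s: 16.3
ee_pos: [0.6079, -0.2918, 0.0363]
eef_rot: [-0.061, 0.998, -0.0, 0.0]
ft_force: [1.4, 0.1, 0.1]
finger_gap: 0.0275
grip_force: 0.4
```

```bash
python3 top.py
```

```text
t 16.3 rest [170.9  -2.5] z 36.3 yaw_y_rel 1.5691 gap 27.5 F [ 1.35 -0.09  0.06] q [ 0.42  0.77 -0.06  1.83  0.08  0.55  2.  ]
0 [-40. -20.] 46.0 | 12 [-42. -25.] 47.0 | 
X ext [ 8.4 19.7]
```

Request:
servo_tool(
  plan=[
    [1,0,0,0],
    [2,0,0,0],
    [3,0,0,0],
    [4,0,0,0],
    [5,0,0,0],
    [6,0,0,0],
    [7,0,0,0],
    [8,0,0,0],
    [8,0,0,0],
  ],
)

```text
time_s: 17.1
ee_pos: [0.5999, -0.2928, 0.0363]
eef_rot: [-0.061, 0.998, 0.0, -0.0]
ft_force: [-0.2, -0.1, -0.5]
finger_gap: 0.0278
grip_force: 0.3
```

Request:
servo_tool(
  plan=[
    [0.5,0,0,0],
    [1,0,0,0],
    [1.5,0,0,0],
    [2,0,0,0],
    [2,0,0,0],
  ],
)

```text
time_s: 17.52
ee_pos: [0.5982, -0.2931, 0.0364]
eef_rot: [-0.061, 0.998, -0.0, 0.0]
ft_force: [0.9, 0.8, 0.5]
finger_gap: 0.0279
grip_force: 0.6
```

```bash
python3 top.py;python3 look.py k.png
```

```text
t 17.52 rest [161.1  -2.5] z 36.4 yaw_y_rel 1.5691 gap 27.9 F [0.95 0.67 0.47] q [ 0.43  0.76 -0.06  1.85  0.08  0.53  2.01]
0 [-41. -25.] 48.0 | 
X ext [-3.   8.6]
t 17.57 rest [161.1  -2.5] z 36.4 yaw_y_rel 1.569 gap 28.2 F [ 0.87 -0.7   0.42] q [ 0.43  0.76 -0.06  1.85  0.08  0.53  2.01]
```

View pics/k.png

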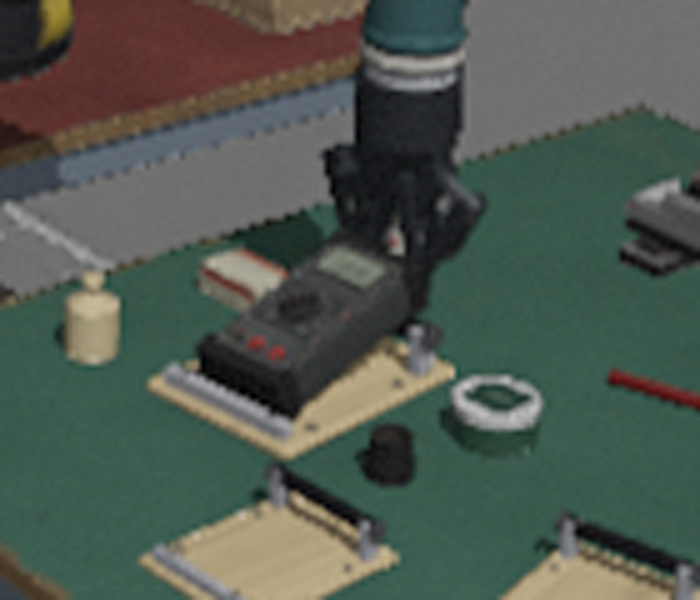

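Nearly home: the lower end is by the strip at (240,400), with no contact force yet. Nudging until the force rises.

Request:
servo_tool(
  plan=[
    [0.5,0,0,0],
    [1,0,0,0],
    [1.5,0,0,0],
    [1.5,0,0,0],
  ],
)

```text
time_s: 17.95
ee_pos: [0.5962, -0.2932, 0.0362]
eef_rot: [-0.061, 0.998, 0.0, -0.0]
ft_force: [0.9, 0.1, -0.8]
finger_gap: 0.0282
grip_force: 0.4
```

Request:
servo_tool(
  plan=[
    [0.5,0,0,0],
    [1,0,0,0],
    [1.5,0,0,0],
    [1.5,0,0,0],
  ],
)

```text
time_s: 18.28
ee_pos: [0.5957, -0.2933, 0.0365]
eef_rot: [-0.061, 0.998, -0.0, 0.001]
ft_force: [1.5, 0.1, -0.3]
finger_gap: 0.0278
grip_force: 1.0
```

Request:
servo_tool(
  plan=[
    [0.5,0,0,0],
    [1,0,0,0],
    [1.5,0,0,0],
    [1.5,0,0,0],
    [1.5,0,0,0],
  ],
)

```text
time_s: 18.7
ee_pos: [0.5953, -0.2933, 0.0368]
eef_rot: [-0.061, 0.998, -0.0, 0.001]
ft_force: [5.7, 1.0, 0.2]
finger_gap: 0.0278
grip_force: 2.6
```

```bash
python3 top.py
```

```text
t 18.7 rest [158.2  -2.4] z 36.8 yaw_y_rel 1.5697 gap 27.8 F [5.76 0.32 0.16] q [ 0.43  0.76 -0.06  1.86  0.08  0.53  2.01]
0 [-40. -28.] 50.0 | 
X ext [-4.   0.7]
```

Firm contact at the stop (5.8 N). Press slightly more to square it, then back off and lift away.

Request:
servo_tool(
  plan=[
    [1,0,0,0],
    [1.5,0,0,0],
    [1.5,0,0,0],
    [0,0,0,0],
    [-3,0,0,0],
    [-8,0,0,0],
    [-14,0,0,0],
    [-20,0,0,0],
    [-25,0,-10,0],
    [-30,0,-30,0],
    [-40,0,-60,0],
    [-60,0,-95,0],
    [-90,0,-130,0],
    [-120,0,-160,0],
    [-120,0,-180,0],
    [-120,0,-180,0],
    [-120,0,-180,0],
  ],
)

```text
time_s: 20.17
ee_pos: [0.7142, -0.279, 0.219]
eef_rot: [-0.061, 0.998, -0.001, 0.002]
ft_force: [-0.9, 0.1, -1.1]
finger_gap: 0.028
grip_force: 0.0
```

```bash
python3 - <<'E'
from h import *
o,T=st();w=capture("wrist");b=capture("top")
cv2.imwrite("pics/l.png",np.hstack([cv2.resize(w["frame"],(480,300)),cv2.resize(b["frame"][150:225,320:415],(300,300))]))
f=b["frame"].astype(int);P=pts(b);q=w2r(P);X,Y,Z=q[...,0],q[...,1],P[...,2]*1000
m=(f.max(2)<110)&(X>-8)&(X<165)&(abs(Y)<60)&(Z>28+.2*X)&(Z<115)
for lo in range(0,150,12):
    k=m&(X>=lo)&(X<lo+12)
    if k.sum()>5: print(lo,np.percentile(Y[k],[3,97]).round(0),np.median(Z[k]).round(0),end=" | ")
k=m&(abs(Y)<30);print("\nX",np.percentile(X[k],[.5,99.5]).round(1),cv2.minAreaRect(q[m].astype(np.float32)))
print(np.polyfit(X[k],Z[k],1))
E
```

```text
t 20.17 rest [277.9  -2.9] z 219.0 yaw_y_rel 1.5698 gap 28.0 F [-0.9   0.25 -1.09] q [ 0.35  0.66 -0.06  1.51  0.05  0.97  1.97]
0 [-40.  27.] 51.0 | 12 [-37.  22.] 54.0 | 24 [-37.  16.] 57.0 | 36 [-39.  12.] 62.0 | 48 [-36.   6.] 67.0 | 60 [-36.   3.] 71.0 | 72 [-38.   0.] 72.0 | 84 [-39.  -1.] 73.0 | 96 [-38. -14.] 78.0 | 108 [-42. -13.] 84.0 | 120 [-42. -19.] 84.0 | 132 [-41. -23.] 89.0 | 
X [ -5.5 133. ] ((65.51734924316406, -5.599681854248047), (143.0155487060547, 75.3095932006836), 0.5709637999534607)
[ 0.31154772 48.84134074]
```

View pics/l.png

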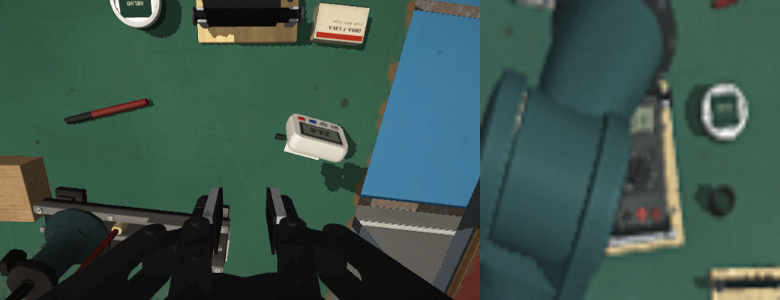

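The arm hides the meter's left half in the top view (meter at about (650,170)). I'll move the arm aside and measure straightness numerically.

Request:
servo_tool(
  plan=[
    [0,40,-20,0],
    [0,80,-40,0],
    [0,120,-40,0],
    [0,160,-40,0],
    [0,200,-40,0],
    [0,240,-40,0],
    [0,280,-40,0],
    [0,300,-40,0],
    [0,300,-40,0],
    [0,300,-40,0],
    [0,300,-40,0],
  ],
)

```text
time_s: 21.18
ee_pos: [0.6751, 0.0167, 0.255]
eef_rot: [-0.06, 0.998, -0.001, -0.001]
ft_force: [-0.2, -0.5, 0.1]
finger_gap: 0.0279
grip_force: 0.0
```

```bash
python3 - <<'E'
from h import *
o,T=st();b=capture("top");s=capture("scene")
f=b["frame"].astype(int);P=pts(b);q=w2r(P);X,Y,Z=q[...,0],q[...,1],P[...,2]*1000
m=(X>-8)&(X<165)&(abs(Y)<60)&(Z>36+.2*X)&(Z<115)
c=[]
for lo in range(-6,145,10):
    k=m&(X>=lo)&(X<lo+10)
    if k.sum()>5: a=np.percentile(Y[k],[2,98]);c.append((lo+5,*a));
c=np.array(c);print(c.round(0).tolist())
k=(c[:,2]-c[:,1])>65
print("edge slopes",np.polyfit(c[k,0],c[k,1],1),np.polyfit(c[k,0],c[k,2],1))
print(cv2.minAreaRect(q[m].astype(np.float32)));k=m&(abs(Y)<25);print(np.polyfit(X[k],Z[k],1),np.percentile(X[k],[1,99]))
# dark-boot outline in pixels vs stop strip
for nm,cc in(("bar",(Z>35)&(Z<56)&(X>120)&(X<150)&(abs(Y)<75)&(f.max(2)<80)),("stopstrip",(f.min(2)>120)&(abs(X+5)<9)&(abs(Y)<62)&(Z<32))):
    if cc.sum()>5: print(nm,cc.sum(),np.percentile(Y[cc],[1,99]).round(1),np.polyfit(Y[cc],X[cc],1).round(3))
w=(f[...,2]>f[...,0]+35)&(f[...,2]>130)&(abs(Z-8)<10)&(X>-25)&(X<170)
for lo in range(20,130,20):
    k=w&(X>=lo)&(X<lo+20); L=k&(Y>25);R=k&(Y<-25)
    print(lo,[np.percentile(Y[z],[5,95]).round(0).tolist() for z in(L,R) if z.sum()>3])
for n,z0 in(("tin",(X,))): pass
E
```

```text
t 21.18 rest [275.7 295.3] z 255.0 yaw_y_rel 1.5673 gap 27.9 F [-0.25 -0.47  0.14] q [-0.03  0.51 -0.09  1.7   0.05  0.94  1.55]
[[-1.0, -44.0, 31.0], [9.0, -44.0, 30.0], [19.0, -41.0, 29.0], [29.0, -42.0, 28.0], [39.0, -39.0, 28.0], [49.0, -38.0, 29.0], [59.0, -40.0, 29.0], [69.0, -41.0, 29.0], [79.0, -39.0, 28.0], [89.0, -39.0, 27.0], [99.0, -40.0, 30.0], [109.0, -40.0, 29.0], [119.0, -42.0, 29.0], [129.0, -41.0, 31.0], [139.0, -41.0, 29.0]]
edge slopes [ 1.42655276e-02 -4.16896200e+01] [-7.92748708e-04  2.91453203e+01]
((68.94847106933594, -6.613800048828125), (151.64181518554688, 76.73169708251953), 0.3178512752056122)
[ 0.28510347 49.66005544] [ -4.46496813 139.56876165]
bar 37 [-61.7  62.9] [-2.00000e-03  1.34259e+02]
stopstrip 77 [-61.1  61.5] [-4.000e-03 -8.247e+00]
20 [[56.0, 567.0], [-344.0, -54.0]]
40 [[59.0, 593.0], [-340.0, -52.0]]
60 [[270.0, 586.0], [-64.0, -54.0]]
80 [[-62.0, -54.0]]
100 [[-64.0, -54.0]]
120 [[-62.0, -57.0]]Traceback (most recent call last):
  File "<stdin>", line 20, in <module>
ValueError: too many values to unpack (expected 2)
```

```bash
python3 -c "
from bench import *
print(job_done())"
```

```text
the job is handed in; nothing more can be done
None
```

The multimeter lies face up with its back on the bar at about 0.28 rad slope, lower end home against the stop, within about 0.01 rad of straight and about 6 mm off-centre across the rest; the job was handed in at about 21 s with nothing being touched.

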